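Stow a die plate in its keyed bay and bar it in

TASK

Slide the flat steel plate across the wooden board, tongue first, into its bay until it sits fully home, keeping it flat on the board the whole way (do not lift or tip it). Then lay the green keeper bar flat in the slot across the mouth of the bay so the plate cannot come out, let go of it, and leave the other things on the bench alone.

Things in the scene. Friction and masses are not known exactly. Their poses are not given: they have to be found in the camera images.
- board: Plywood stowage board screwed to the bench, 370 (x) x 300 (y) x 15 mm thick, spanning x -202 to +168, y +-150 mm about its origin, which lies at bench level; z up, +x points into the bay. Dark wooden walls on it are 14 mm high (tops 29 mm above the bench). Its front part, x -202 to -45, is a bare apron; behind come the funnel, the cross slot and the bay.
- mouth (a point): Middle of the bay's mouth, on the board's top, at board x -12 mm, y 0; axes as the board's. Two slanting strips form a funnel from 33 mm in front of it (157 mm wide) to here (116 mm wide). From here two front lugs, 117 mm apart and reaching out to y +-98, run 15 mm on to the slot's front edge.
- plate: Loose bare-steel plate lying on the board's apron, 8 mm thick, 0.5 to 0.75 kg: a body of 80 (x) x 104 (y) mm with a tongue 30 mm wide on its +x edge that reaches x +65 mm (25 mm out). Dark dots mark its holes (drawn only). Origin at the centre of the body's underside (not counting the tongue), x along the tongue, z up. At the start the tongue points towards the bay within about 20 degrees, up to 45 mm off to the side.
- keeper: Loose green bar, 24 (x) x 170 (y) x 20 (z) mm, about 0.12 kg, alike both ways round, lying on the bench beside the board, left or right, its length within 25 degrees of the board's x. Origin at the centre of its underside. It stands 12 mm taller than the plate and 6 mm taller than the board's walls.
- bay_home (a point): Where the plate's origin lies when fully home (both shoulders on the stops): on the board's top at board x +75, z +15 mm; axes as the board's. The bay's side walls (board x 33 to 145) are 118 mm apart; the stops' faces are at board x 115 with a 44 mm wide, 30 mm deep pocket between them for the tongue. The plate's rear edge is then at board x 35.
- slot (a point): Where the keeper's origin belongs: on the board's top, 18 mm ahead (+x) of the board's origin, 15 mm above it; axes as the board's. The slot is 30 mm wide (board x 3 to 33) and 178 mm long (y), so the 24 x 170 mm keeper lies across the mouth along y with 3 to 4 mm to spare all round. It is bounded only near its two ends (beyond y +-58 mm); its middle is open.
- bar: Bystander: loose blackened steel bar 30 x 140 x 16 mm, lying beside the board on the side opposite the keeper. Origin under its centre.
- bush: Bystander: brass flanged bush, 34 mm across, 32 mm tall, standing on the board's rear left corner.
- pillar: Bystander: steel stub pillar with foot, 36 mm across, 45 mm tall, standing on the board's rear right corner.
- wrench: Bystander: steel wrench lying on the bench at the left.
- dieset: Bystander: small die set about 90 x 110 x 122 mm standing on the bench at the right.
- oil: Bystander: grey plastic bottle with red cap, 56 mm across, 140 mm tall, at the left of the bench.
- brush: Bystander: brush with a wooden handle lying at the right of the bench.

How it is judged:
On the way, in this order (a step that is already met when the one before it is completed fails the run):
1. the plate is fully home in its bay (x of plate in the frame of bay_home between -0.0035 and 0.004 m and y of plate in the frame of bay_home between -0.009 and 0.009 m and z of plate in the frame of bay_home between -0.004 and 0.003 m and angle between the x axis of plate and the x axis of board, either way round below 0.07 rad), for 0.2 s.
2. the keeper bar lies in the cross slot with the plate home (all of step 1 and x of keeper in the frame of slot between -0.006 and 0.006 m and y of keeper in the frame of slot between -0.008 and 0.008 m and z of keeper in the frame of slot between -0.004 and 0.003 m and angle between the y axis of keeper and the y axis of board, either way round below 0.09 rad and angle between keeper's own z axis and vertical below 0.08 rad), for 0.2 s.
At the end, for the whole second after the job is handed in: The plate lies flat in the bay with its shoulders within 3.5 mm of the stops, tongue in the pocket, square within 4 degrees; the keeper lies flat on the board in the cross slot (origin within 6 mm along x and 8 mm along y of the slot site, along y within 5 degrees); both are released and at rest (all of step 2 and linear speed of each of plate, keeper below 0.02 m/s); the robot touches nothing.
It fails at once if the plate is lifted more than 8 mm off the board or tipped more than about 10 degrees (z of plate in the frame of board above 0.023 m or angle between plate's own z axis and vertical above 0.18 rad).
It fails at once if a bystander is pushed more than 30 mm (distance of any of bar, bush, pillar, wrench, dieset, oil, brush from where it was at the start of the episode above 0.03 m).
It also fails if it takes over 64 s, if anything falls off the work surface, if the arm or the gripper's body presses on something with over 40 N, if the wrist force passes 120 N, or if a joint passes its speed limit or range.

ROBOT

A 6-joint arm with a two-finger parallel gripper is mounted at the origin on the work surface. World frame = base frame: x ahead of the robot, y to its left, z up, the work surface at z = 0. Lengths are in m, angles in rad, forces in N, time in s.
With the tool pointing down it reaches from about 0.35 to 0.975 m from the base axis. Payload 4.9 kg.
Tool frame: the origin (TCP) lies at the very end of the fingers, on their centre line; the grasp point (between the pads) lies 19 mm behind it (manip.hold_point_z is the distance from the TCP to the grasp point, in m); z points along the fingers, y is the direction in which the jaws open and shut (so a half turn about z gives the same grasp; the last joint's range is limited). The gripper opens to 85 mm and grips with 20 to 120 N. Pads are 22 mm wide; open, the fingers measure 114 mm over their backs; the gripper's body (76 mm by 85 mm) begins 54 mm behind the grasp point. The pads swing forward as they close: fully open they stand 13 mm farther back than shut.
Start: joints at [1, 0.053, 1.613, -0, 1.476, -0.119], TCP at [0.273, 0.562, 0.231] pointing down, gripper open.
Joint ranges: [-3.01, 3.01], [-1.01, 2.22], [0.06, 2.58], [-1.02, 4.17], [0.09, 2.62], [-3.14, 3.14]. Speed limits (rad/s): [2.57, 2.57, 3.14, 3.14, 3.14, 3.14].

INTERFACE

Orientations are given as a unit quaternion [w, x, y, z].
In Python, from plant import manip gives the robot as it stands. The module is installed in compiled form; this text tells all that it offers.
- The arm moves only by the shell command python3 -m creep 'ROWS'. ROWS is JSON, a list of rows, each a list of 7 numbers: the turn, a rotation vector about the tool's x, y, z in degrees, then the shift along the tool's x, y, z in m, then the opening, from 0 (shut) to 1 (fully open). In form: [[ax, ay, az, tx, ty, tz, jaw], ...]. A call has 1 to 20 rows; each row shifts and turns the commanded pose from where the row before left it, along the tool's axes as they then stand; what a row does not reach is not made up. A row lasts 1/12 s, in which the tool goes at most 41.7 mm and 7.16 degrees, less where a joint would pass 70% of its speed; a pose out of reach is approached as far as the arm can. A call is refused whole if a number of a shift passes 0.0417 or a number of a turn 7.16, either way. A call with a gripper value outside its range is refused whole. The fingers move at their own pace and stop on an object; the grip force is fixed at half the most. Time passes only in rows, so rows that do not move let the fingers close. It gives the time, the measured TCP pose, the force and the opening at its end, in the units of the state.
- manip.state(): the state, without advancing time (a new reading comes with each control period).
- manip.grab_frame(name): name is "scene" or "top" or "wrist"; returns the picture (420x560x3 uint8, blue, green, red); there is no depth.
- manip.get_calibration(name): a dict with "fx", "fy", "cx", "cy" (pixels), "dist" ([k1, k2, p1, p2, k3] as OpenCV has them; the pictures are not rectified), "xyz" and "attitude" of the camera in the world. Camera axes: x right, y down, z forward; pixel columns grow to the right and rows downward; lengths in m; the calibration is good to about 2 mm. A picture is of the moment at which its call begins: read the wrist's pose just before it. get_calibration takes no time and is no camera call; for the wrist camera it gives the pose at the moment of the call.
- manip.job_done(): hands the job in, once; it reports no verdict.
Trained networks look in the newest picture that a camera, given by its name, has taken for a name from the list of things; names that differ only in an ending like _2 or _b are one class to them, and where a whole thing is asked for, a point or a joint stands for the part that bears it (a point fixed in the world has none). Each returns a list of dicts, best first, with "confidence" (0 to 1); they miss things now and then, are a little off and sometimes report something else, mostly with a low value. They report only what shows in the picture. A call takes as long as a camera call.
- manip.cut_out(target, camera): "pixels" (420x560 bool, what is visible of it) and "rect" ([left, top, right, bottom] in pixels, round what is visible of it).
The state is a dict: "time": time; "joint_pos": joint angles; "joint_vel": joint speeds; "joint_efforts": joint torques, N m; "tool_pos": TCP position; "tool_rot": TCP orientation; "contact_force": force on the tool from outside, world axes, zero at the start; "ft_torque": the same for the moment, N m; "gripper_width": opening from 0.0 (shut) to 1.0 (fully open).
Only numpy, scipy, OpenCV 4.12 (cv2) and the standard library are available. Lean on these libraries where they do the work, as an engineer would, in place of code of your own. Each camera call takes 0.05 s, during which the arm holds its last target.

## Working session

There is one attempt and no reset: what is moved stays moved. The work goes in short steps, Python scripts to look and compute and a shell command to move; the robot and the scene stay as the last step left them, time stands still between calls to the robot, and variables do not carry over. Pictures are saved under pics/ and viewed, and the job is handed in when it is done.

```bash
mkdir -p pics; ls; python3 - <<'E'
from plant import manip
import cv2
s=manip.state(); print({k:(v if not hasattr(v,'round') else v) for k,v in s.items()})
for n in("scene","top","wrist"):
    im=manip.grab_frame(n); cv2.imwrite(f"pics/{n}0.png",im); print(n,manip.get_calibration(n))
print(manip.hold_point_z)
E
```

```text
pics
{'time': 0.0, 'joint_pos': array([ 9.99939128e-01,  5.33321753e-02,  1.61430268e+00,  2.59984211e-05,
        1.47596862e+00, -1.19006336e-01]), 'joint_vel': array([ 1.19798680e-04, -3.94069546e-05, -1.58610616e-03,  1.21539341e-03,
       -8.82866065e-04, -2.73106784e-04]), 'joint_efforts': array([ 1.99231792e-03, -3.93678331e+01, -3.70180535e+01,  1.12095561e-04,
        6.80013283e-03,  9.23419975e-06]), 'tool_pos': array([0.27255547, 0.56175406, 0.23007312]), 'tool_rot': array([-3.52139726e-04,  2.24009471e-01,  9.74586449e-01, -9.41816144e-04]), 'contact_force': array([ 0.22063518, -0.47195882, -0.5617584 ]), 'ft_torque': array([-0.06313937, -0.03116796,  0.00838238]), 'gripper_width': 1.0017780717565667}
scene {'fx': 380.1701681819911, 'fy': 380.1701681819911, 'cx': 280.10123243999504, 'cy': 206.99524300300894, 'dist': array([-0.08620374,  0.        ,  0.        ,  0.        ,  0.        ]), 'xyz': array([1.27037668, 0.18431922, 0.75460255]), 'attitude': array([-0.23477062,  0.55966712,  0.72928942, -0.31589937])}
top {'fx': 471.6121481552022, 'fy': 471.6121481552022, 'cx': 276.49428464951586, 'cy': 215.2182530520052, 'dist': array([0.01754714, 0.        , 0.        , 0.        , 0.        ]), 'xyz': array([ 0.2661049 , -0.00557759,  1.56706198]), 'attitude': array([-0.06921817,  0.70701886, -0.70062219,  0.06679618])}
wrist {'fx': 341.5109257208955, 'fy': 341.5109257208955, 'cx': 283.16386809628233, 'cy': 215.39438589367674, 'dist': array([0.00446643, 0.        , 0.        , 0.        , 0.        ]), 'xyz': array([0.19978808, 0.5990935 , 0.37294537]), 'attitude': array([0.13621843, 0.83644077, 0.5240079 , 0.08501237])}
0.0187
```

View pics/top0.png

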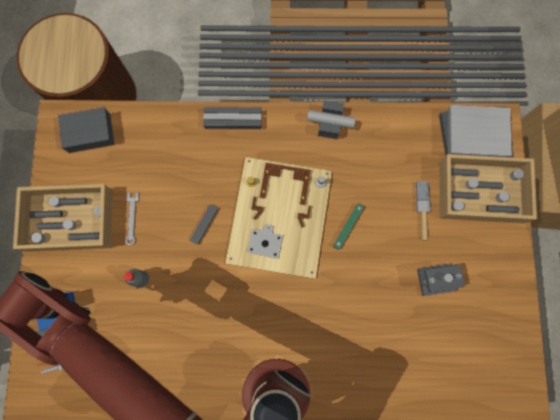

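View pics/scene0.png

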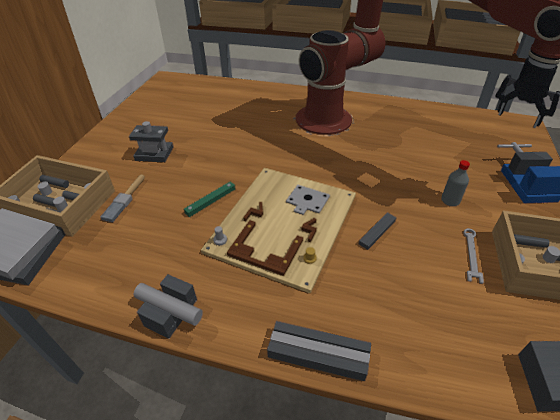

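View pics/wrist0.png

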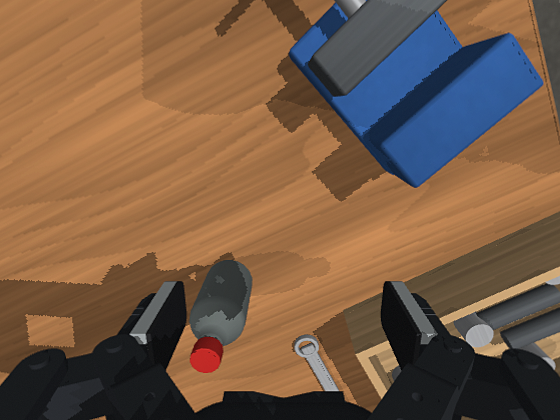

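```bash
cat > h.py <<'E'
import numpy as np, cv2
from scipy.spatial.transform import Rotation as R
from plant import manip
def rot(q): return R.from_quat([q[1],q[2],q[3],q[0]]).as_matrix()
def ray(px,c):
    K=np.array([[c['fx'],0,c['cx']],[0,c['fy'],c['cy']],[0,0,1]])
    u=cv2.undistortPoints(np.asarray(px,float).reshape(-1,1,2),K,c['dist']).reshape(-1,2)
    return np.c_[u,np.ones(len(u))]@rot(c['attitude']).T
def onz(px,c,z):
    d=ray(px,c); o=c['xyz']; return o+d*((z-o[2])/d[:,2])[:,None]
def proj(P,c):
    K=np.array([[c['fx'],0,c['cx']],[0,c['fy'],c['cy']],[0,0,1]])
    M=rot(c['attitude']).T; 
    return cv2.projectPoints(np.asarray(P,float).reshape(-1,1,3),cv2.Rodrigues(M)[0],-M@c['xyz'],K,c['dist'])[0].reshape(-1,2)
E
python3 - <<'E'
from h import *
for cam in("top","scene"):
    im=manip.grab_frame(cam); c=manip.get_calibration(cam); vis=im.copy()
    for n,z in(("board",.015),("plate",.023),("keeper",.02),("bar",.016)):
        r=manip.cut_out(n,cam)
        if not r: print(cam,n,None); continue
        m=r[0]['pixels'].astype(np.uint8)
        ct=max(cv2.findContours(m,0,2)[0],key=cv2.contourArea)
        q=onz(ct.reshape(-1,2),c,z)[:,:2]
        rr=cv2.minAreaRect((q*1000).astype(np.float32))
        print(cam,n,round(r[0]['confidence'],2),r[0]['rect'],"minrect mm",np.round(rr[0],1),np.round(rr[1],1),round(rr[2],1))
        np.save(f"m_{cam}_{n}.npy",m); cv2.drawContours(vis,[ct],-1,(255,0,255),1)
    cv2.imwrite(f"pics/cut_{cam}.png",cv2.resize(vis[130:300,100:460],None,fx=2.2,fy=2.2))
E
```

```text
top board 0.77 [224.0, 159.2, 330.7, 279.3] minrect mm [565.3  -9.4] [302.5 370.5] 81.0
top plate 0.72 [248.0, 226.0, 280.6, 259.5] minrect mm [483.2  36.7] [103.7 103.8] 78.4
top keeper None
top bar 0.79 [190.6, 205.4, 218.1, 243.0] minrect mm [538.  243.5] [ 33.8 133.2] 61.3
scene board 0.95 [200.1, 169.0, 356.6, 294.6] minrect mm [572.2  -5.9] [300.1 377.2] 80.7
scene plate 0.6 [289.8, 189.1, 328.4, 214.3] minrect mm [488.2  38.3] [109.2 107. ] 78.6
scene keeper 0.97 [181.9, 180.2, 237.1, 216.0] minrect mm [ 545.3 -230.3] [ 44.5 174.4] 58.0
scene bar 0.81 [359.2, 214.2, 397.8, 249.8] minrect mm [543.8 245.6] [ 35.4 153.6] 61.7
```

View pics/cut_top.png

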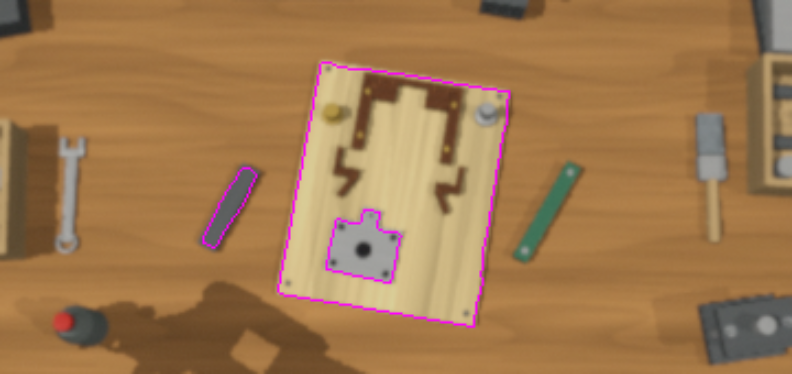

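```bash
python3 -m creep '[[0,0,0,-0.0305,-0.0248,0,1],[0,0,0,-0.0305,-0.0248,0,1],[0,0,0,-0.0305,-0.0248,0,1],[0,0,0,-0.0305,-0.0248,0,1],[0,0,0,-0.0305,-0.0248,0,1],[0,0,0,-0.0305,-0.0248,0,1],[0,0,0,-0.0305,-0.0248,0,1],[0,0,0,-0.0305,-0.0248,0,1],[0,0,0,-0.0305,-0.0248,0,1],[0,0,0,-0.0305,-0.0248,0,1],[0,0,0,-0.0305,-0.0248,0,1],[0,0,0,-0.0305,-0.0248,0,1],[0,0,0,-0.0305,-0.0248,0,1],[0,0,0,-0.0305,-0.0248,0,1],[0,0,0,-0.0305,-0.0248,0,1]]'
python3 -m creep '[[0,0,7.1,0,0,0,1],[0,0,7.1,0,0,0,1],[0,0,7.1,0,0,0,1],[0,0,7.1,0,0,0,1],[0,0,7.1,0,0,0,1],[0,0,7.1,0,0,0,1],[0,0,7.1,0,0,0,1],[0,0,7.1,0,0,0,1],[0,0,7.1,0,0,0,1],[0,0,7.1,0,0,0,1],[0,0,7.1,0,0,0,1],[0,0,7.1,0,0,0,1],[0,0,7.1,0,0,0,1],[0,0,7.1,0,0,0,1],[0,0,7.1,0,0,0,1],[0,0,7.1,0,0,0,1],[0,0,7.1,0,0,0,1],[0,0,7.1,0,0,0,1],[0,0,7.1,0,0,0,1],[0,0,7.1,0,0,0,1]]'
python3 -m creep '[[0,0,7.1,0,0,0,0.6],[0,0,7.1,0,0,0,0.6],[0,0,7.1,0,0,0,0.55],[0,0,0,0,0,0,0.55],[0,0,0,0,0,0,0.55]]'
```

```text
time: 1.9
tool_pos: [0.5226, 0.0259, 0.2317]
tool_rot: [0.0, 0.224, 0.975, 0.0]
contact_force: [0.0, 0.2, -0.6]
gripper_width: 1.001
time: 3.57
tool_pos: [0.5221, 0.0279, 0.2314]
tool_rot: [0.0, 0.995, 0.102, 0.0]
contact_force: [0.1, 0.1, 0.5]
gripper_width: 1.001
time: 3.98
tool_pos: [0.5221, 0.0279, 0.2314]
tool_rot: [-0.0, 0.997, -0.079, 0.0]
contact_force: [0.1, 0.1, -0.7]
gripper_width: 0.55
```

```bash
python3 - <<'E'
from h import *
cam="wrist"
im=manip.grab_frame(cam); c=manip.get_calibration(cam); vis=im.copy(); print(c['xyz'],manip.state()['tool_pos'])
for n,z in(("board",.015),("plate",.023),("keeper",.02)):
    r=manip.cut_out(n,cam)
    if not r: print(cam,n,None); continue
    m=r[0]['pixels'].astype(np.uint8)
    ct=max(cv2.findContours(m,0,2)[0],key=cv2.contourArea)
    q=onz(ct.reshape(-1,2),c,z)[:,:2]
    rr=cv2.minAreaRect((q*1000).astype(np.float32))
    print(cam,n,round(r[0]['confidence'],2),r[0]['rect'],"minrect mm",np.round(rr[0],1),np.round(rr[1],1),round(rr[2],1))
    cv2.drawContours(vis,[ct],-1,(255,0,255),1)
cv2.imwrite("pics/w1.png",im);cv2.imwrite("pics/w1c.png",cv2.resize(vis,None,fx=1.4,fy=1.4))
E
```

```text
[0.6030784  0.01647868 0.37399146] [0.52203273 0.02786474 0.23137022]
wrist board 0.88 [151.0, 2.9, 474.9, 288.2] minrect mm [5.366e+02 3.000e-01] [299.5 301.6] 81.0
wrist plate 0.63 [229.5, 167.8, 329.6, 263.5] minrect mm [487.3  39.7] [104.2 106. ] 78.3
wrist keeper 0.78 [479.8, 54.2, 559.9, 204.1] minrect mm [ 530.  -223.2] [ 36.3 145.7] 59.4
```

View pics/w1c.png

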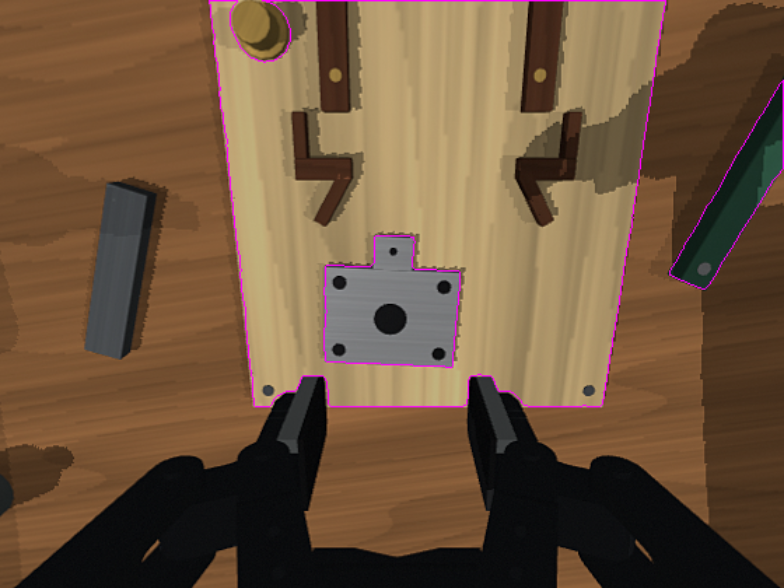

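```bash
cat >> h.py <<'E'
from scipy.optimize import least_squares
def seg_d(p,poly):
    a=poly; b=np.roll(poly,-1,0); ab=b-a
    t=np.clip(((p[:,None]-a)*ab).sum(-1)/(ab**2).sum(-1),0,1)
    return np.linalg.norm(p[:,None]-(a+t[...,None]*ab),axis=-1).min(1)
PL=np.array([[-40,-52],[40,-52],[40,-15],[65,-15],[65,15],[40,15],[40,52],[-40,52]])/1e3
BD=np.array([[-202,-150],[168,-150],[168,150],[-202,150]])/1e3
KP=np.array([[-12,-85],[12,-85],[12,85],[-12,85]])/1e3
def tf(p,poly):
    c,s=np.cos(p[2]),np.sin(p[2]); return poly@np.array([[c,s],[-s,c]])+p[:2]
def fit(q,poly,p0):
    f=lambda p: seg_d(q,tf(p,poly))
    r=least_squares(f,p0,loss='soft_l1',f_scale=.001,x_scale=[.01,.01,.1]); return r.x,np.median(f(r.x))
def contour(n,cam):
    r=manip.cut_out(n,cam)
    if not r: return None
    m=r[0]['pixels'].astype(np.uint8)
    ct=max(cv2.findContours(m,0,1)[0],key=cv2.contourArea).reshape(-1,2)
    return ct[(ct[:,0]>3)&(ct[:,0]<556)&(ct[:,1]>3)&(ct[:,1]<416)]
def rel(p,b):  # p in frame b
    c,s=np.cos(b[2]),np.sin(b[2]); d=np.array(p[:2])-b[:2]
    return np.array([c*d[0]+s*d[1],-s*d[0]+c*d[1],p[2]-b[2]])
E
python3 - <<'E'
from h import *
for cam in("wrist","top","scene"):
    if cam!="wrist": manip.grab_frame(cam)
    c=manip.get_calibration(cam)
    out={}
    for n,z,poly,p0 in(("plate",.023,PL,[.471,.039,-.2]),("board",.015,BD,[.58,-.011,-.157]),("keeper",.02,KP,[.545,-.23,-.57-1.5708])):
        ct=contour(n,cam)
        if ct is None: print(cam,n,None); continue
        q=onz(ct,c,z)[:,:2]
        p,e=fit(q,poly,p0); out[n]=p
        print(cam,n,np.round(p[:2]*1e3,1),round(np.degrees(p[2]),2),"res mm",round(e*1e3,2))
    if 'board' in out and 'plate' in out: print(' plate in board',rel(out['plate'],out['board']))
    if cam=="wrist":
        b=out['board']
        P=[]
        for x,y,z in[(-12,58,29),(-12,-58,29),(-45,78.5,29),(-45,-78.5,29),(33,59,29),(33,-59,29),(-202,150,15),(-202,-150,15),(3,58.5,29),(3,-58.5,29)]:
            w=tf(b,np.array([[x,y]])/1e3)[0]; P.append([*w,z/1e3])
        im=cv2.imread("pics/w1.png"); im=cv2.resize(im,None,fx=1.4,fy=1.4)
        for u in proj(P,c)*1.4: cv2.circle(im,tuple(int(round(v)) for v in u),3,(0,0,255),1)
        cv2.imwrite("pics/w1p.png",im)
E
```

```text
wrist plate [475.3  42.2] -11.85 res mm 0.38
wrist board [588.9  -8.8] -9.61 res mm 2.04
wrist keeper [ 542.2 -226.4] -117.96 res mm 3.0
 plate in board [-0.12051624  0.03137386 -0.03907562]
top plate [466.7  41.8] -15.54 res mm 3.81
top board [580.9  -8.4] -8.48 res mm 2.58
top keeper [ 532.8 -237.3] -120.18 res mm 0.79
 plate in board [-0.12034606  0.0328026  -0.12326491]
scene plate [476.9  41.5] -12.12 res mm 0.9
scene board [589.8  -8.9] -9.16 res mm 1.44
scene keeper [ 545.5 -233. ] -120.49 res mm 3.62
 plate in board [-0.11944197  0.03173663 -0.05168776]
```

View pics/w1p.png

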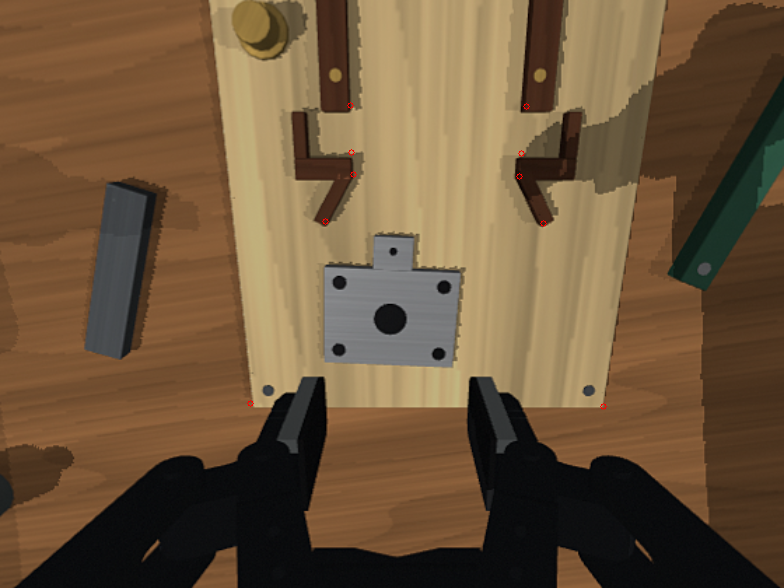

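```bash
python3 - <<'E'
from h import *
c=manip.get_calibration("wrist")
ct=contour("board","wrist")
if ct is None: manip.grab_frame("wrist"); ct=contour("board","wrist")
x,y=ct.T
# side edges below bush & front edge outside fingers
k=((y>50)&(y<285)&((x<200)|(x>410))&~((y>262)&(x>185)&(x<400)))|((y>284)&((x<190)|(x>400)))
q=onz(ct[k],c,.015)[:,:2]; p,e=fit(q,BD,[.585,-.009,-.157]); print(k.sum(),np.round(p,4),np.degrees(p[2]),e)
pl=np.array([.4753,.0422,np.radians(-11.85)])
r=rel(pl,p); print("plate in board",r,np.degrees(r[2]))
g=tf(pl,np.array([[.052,0]]))[0]; s=manip.state(); M=rot(s['tool_rot']); 
print("grip",g,"tool shift",M.T@(np.array([*g,.10])-s['tool_pos']),"tool yaw x",np.degrees(np.arctan2(M[1,0],M[0,0])))
E
```

```text
514 [ 0.5872 -0.0079 -0.1589] -9.104445474388465 0.0014873686261649732
plate in board [-0.11837539  0.031737   -0.04791897] -2.7455545256115346
grip [0.52619181 0.03152179] tool shift [ 0.00353836 -0.00429468  0.13127612] tool yaw x -9.18293604436194
```

```bash
python3 -m creep '[[0,0,0,0.0035,-0.0043,0.02,0.55],[0,0,2.7,0,0,0.04,0.55],[0,0,0,0,0,0.04,0.55],[0,0,0,0,0,0.04,0.55],[0,0,0,0,0,0.03,0.55],[0,0,0,0,0,0.02,0.55],[0,0,0,0,0,0.01,0.55],[0,0,0,0,0,0.005,0.55],[0,0,0,0,0,0,0.55],[0,0,0,0,0,0,0.55]]'
python3 - <<'E'
from h import *
cv2.imwrite("pics/w2.png",manip.grab_frame("wrist")); s=manip.state(); print(s['tool_pos'],s['tool_rot'])
E
```

```text
time: 5.62
tool_pos: [0.5275, 0.0315, 0.0278]
tool_rot: [-0.0, 0.995, -0.104, 0.001]
contact_force: [0.2, -0.9, 0.0]
gripper_width: 0.554
[0.52780899 0.03143481 0.02825869] [-3.93303700e-05  9.94625210e-01 -1.03526776e-01  1.70185689e-03]
```

View pics/w2.png

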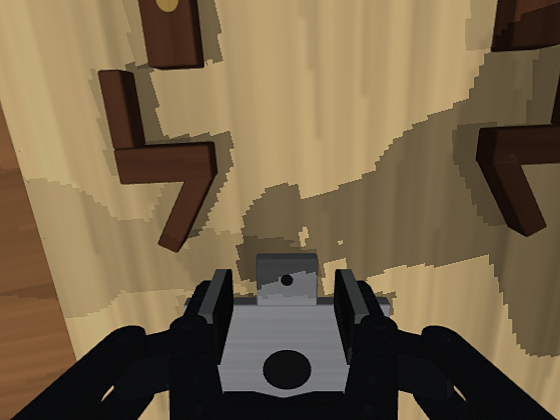

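```bash
python3 -m creep '[[0,0,0,0.0015,0.0005,0.004,0.55],[0,0,0,0,0,0.003,0.55],[0,0,0,0,0,0.003,0.55],[0,0,0,0,0,0,0.55],[0,0,0,0,0,0,0.55]]'
```

```text
time: 6.08
tool_pos: [0.5273, 0.0308, 0.0161]
tool_rot: [-0.0, 0.995, -0.104, -0.0]
contact_force: [-0.3, -0.6, 0.1]
gripper_width: 0.548
```

```bash
python3 -m creep '[[0,0,0,0.0015,0,-0.001,0.5],[0,0,0,0,0,0,0.4],[0,0,0,0,0,0,0.3],[0,0,0,0,0,0,0.3],[0,0,0,0,0,0,0.3],[0,0,0,0,0,0,0.3]]'
```

```text
time: 6.58
tool_pos: [0.5295, 0.0302, 0.0181]
tool_rot: [0.0, 0.995, -0.103, 0.0]
contact_force: [-1.4, -1.0, 5.3]
gripper_width: 0.322
```

```bash
python3 -m creep '[[0,0,0,0,0,0,0.2],[0,0,0,0,0,0,0.2],[0,0,0,0,0,0,0.2]]'; python3 - <<'E'
from h import *
im=manip.grab_frame("wrist");cv2.imwrite("pics/w3.png",im); c=manip.get_calibration("wrist"); s=manip.state(); print(s['tool_pos'],s['contact_force'],s['ft_torque'])
E
```

```text
time: 6.83
tool_pos: [0.5295, 0.0302, 0.0181]
tool_rot: [0.0, 0.995, -0.103, 0.0]
contact_force: [-1.6, -0.0, 6.2]
gripper_width: 0.319
[0.52947863 0.03022496 0.01806355] [-1.28905618 -1.05471191  5.24259725] [-0.21007628  0.30557094  0.12398617]
```

View pics/w3.png

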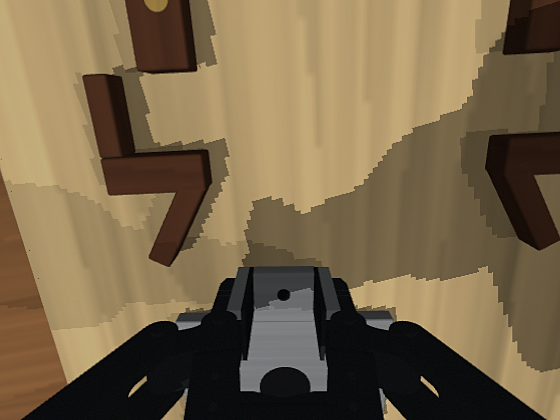

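```bash
python3 -m creep '[[0,0,-0.7,0,0,0,0.2],[0,0,-1,0,0,0,0.2],[0,0,-1,0,0,0,0.2],[0,0,0,0,0.003,0,0.2],[0,0,0,0,0.004,0,0.2],[0,0,0,0,0.004,0,0.2],[0,0,0,0,0.004,0,0.2],[0,0,0,0,0.004,0,0.2],[0,0,0,0,0.004,0,0.2],[0,0,0,0,0.003,0,0.2],[0,0,0,0,0.0025,0,0.2],[0,0,0,0,0,0,0.2],[0,0,0,0,0,0,0.2]]'; python3 - <<'E'
from h import *
im=manip.grab_frame("wrist");cv2.imwrite("pics/w4.png",im); c=manip.get_calibration("wrist"); s=manip.state(); print(s['tool_pos'],s['contact_force'],s['ft_torque'])
print(rel([*s['tool_pos'][:2],0],np.array([.5872,-.0079,-.1589])))
for cam in("top","scene"):
    im=manip.grab_frame(cam); cv2.imwrite(f"pics/{cam}4.png",cv2.resize(im[130:300,150:410],None,fx=3,fy=3))
E
```

```text
time: 7.97
tool_pos: [0.5254, 0.0031, 0.0181]
tool_rot: [-0.001, 0.997, -0.08, 0.001]
contact_force: [1.1, 4.3, 5.2]
gripper_width: 0.322
[0.52547786 0.0030604  0.01808777] [0.43687537 3.9934835  5.46603176] [ 0.70786448 -0.08358619 -0.23924855]
[-0.06267885  0.00105589  0.1589    ]
```

View pics/w4.png

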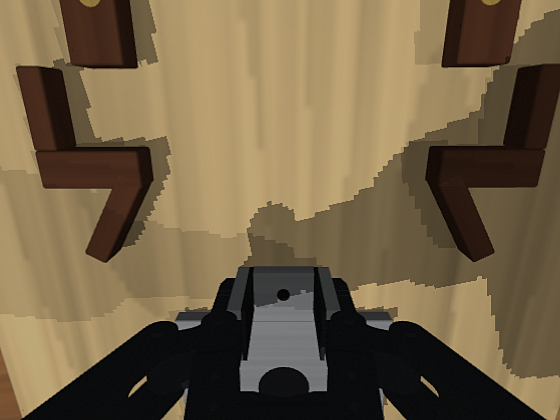

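View pics/scene4.png

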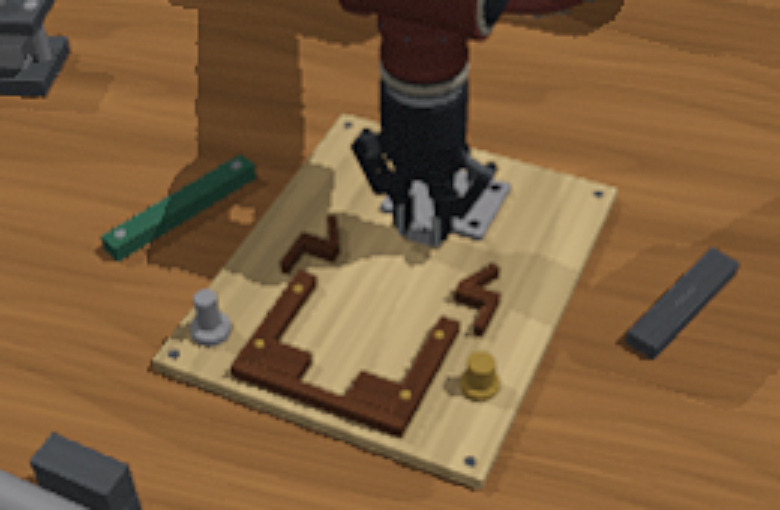

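```bash
python3 -m creep '[[0,0,0,0.003,0.002,0,0.2],[0,0,0,0.006,0,0,0.2],[0,0,0,0.008,0,0,0.2],[0,0,0,0.008,0,0,0.2],[0,0,0,0.008,0,0,0.2],[0,0,0,0.008,0,0,0.2],[0,0,0,0.008,0,0,0.2],[0,0,0,0.006,0,0,0.2],[0,0,0,0,0,0,0.2],[0,0,0,0,0,0,0.2]]'; python3 - <<'E'
from h import *
im=manip.grab_frame("wrist");cv2.imwrite("pics/w5.png",im); c=manip.get_calibration("wrist"); s=manip.state(); print(s['tool_pos'],s['contact_force'],s['ft_torque'])
print(rel([*s['tool_pos'][:2],0],np.array([.5872,-.0079,-.1589])))
for cam in("top",):
    im=manip.grab_frame(cam); cv2.imwrite(f"pics/{cam}5.png",cv2.resize(im[130:300,150:410],None,fx=3,fy=3))
E
```

```text
time: 8.95
tool_pos: [0.5775, -0.0084, 0.018]
tool_rot: [0.0, 0.997, -0.08, -0.002]
contact_force: [-7.3, 1.9, 11.9]
gripper_width: 0.324
[ 0.57747884 -0.00842338  0.01803838] [-5.65457467  1.29170146 11.19451066] [ 0.20645312  1.10934981 -0.05652835]
[-0.00951587 -0.00205499  0.1589    ]
```

View pics/w5.png

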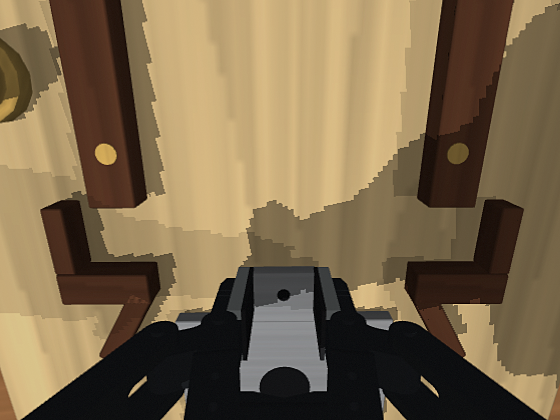

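View pics/top5.png

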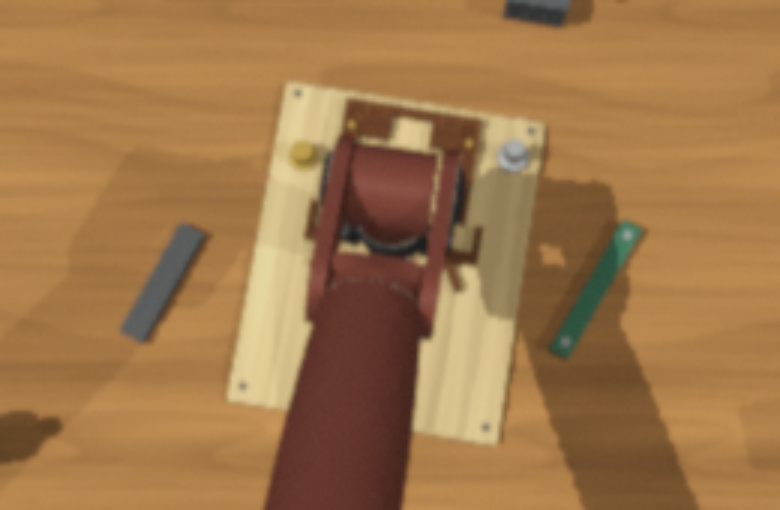

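```bash
python3 -m creep '[[0,0,0,0.004,0,-0.0003,0.2],[0,0,0,0.008,0,0,0.2],[0,0,0,0.008,0,0,0.2],[0,0,0,0.008,0,0,0.2],[0,0,0,0.008,0,0,0.2],[0,0,0,0.008,0,0,0.2],[0,0,0,0.008,0,0,0.2],[0,0,0,0.008,0,0,0.2],[0,0,0,0.008,0,0,0.2],[0,0,0,0.008,0,0,0.2],[0,0,0,0.008,0,0,0.2],[0,0,0,0.008,0,0,0.2],[0,0,0,0.006,0,0,0.2],[0,0,0,0,0,0,0.2],[0,0,0,0,0,0,0.2]]'; python3 - <<'E'
from h import *
im=manip.grab_frame("wrist");cv2.imwrite("pics/w6.png",im); c=manip.get_calibration("wrist"); s=manip.state(); print(s['tool_pos'],s['contact_force'],s['ft_torque'])
print(rel([*s['tool_pos'][:2],0],np.array([.5872,-.0079,-.1589])))
E
```

```text
time: 10.3
tool_pos: [0.6745, -0.0242, 0.0181]
tool_rot: [0.0, 0.997, -0.08, -0.001]
contact_force: [-5.2, 1.2, 8.8]
gripper_width: 0.319
[ 0.67445959 -0.0241698   0.01809619] [-4.6889968   1.45300667  7.96576883] [ 0.16949696  0.88050192 -0.01652856]
[ 0.0887347  -0.00225756  0.1589    ]
```

View pics/w6.png

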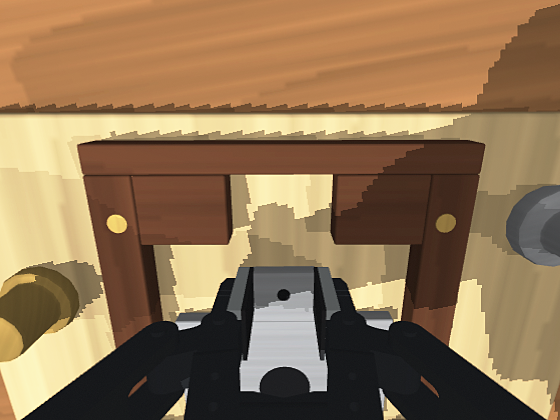

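```bash
python3 -m creep '[[0,0,0,0,0,0,0.4],[0,0,0,0,0,0,0.5],[0,0,0,0,0,0,0.6],[0,0,0,0,0,0,0.6],[0,0,0,0,0,0,0.6],[0,0,0,0,0,-0.01,0.6],[0,0,0,0,0,-0.03,0.6],[0,0,0,-0.01,0,-0.02,0.55],[0,0,0,-0.03,0,0,0.55],[0,0,0,-0.04,0,0,0.55],[0,0,0,-0.03,0,0,0.55],[0,0,0,-0.011,0,0,0.55],[0,0,0,0,0,0.01,0.55],[0,0,0,0,0,0.02,0.55],[0,0,0,0,0,0.015,0.55],[0,0,0,0,0,0,0.55],[0,0,0,0,0,0,0.55]]'; python3 - <<'E'
from h import *
im=manip.grab_frame("wrist");cv2.imwrite("pics/w7.png",im); c=manip.get_calibration("wrist"); s=manip.state(); print(s['tool_pos'],s['contact_force'])
print(rel([*s['tool_pos'][:2],0],np.array([.5872,-.0079,-.1589])))
ct=contour("plate","wrist")
if ct is not None:
    p,e=fit(onz(ct[ct[:,1]<250],c,.023)[:,:2],PL,[.62,-.013,-.16]); print(p,np.degrees(p[2]),e,rel(p,np.array([.5872,-.0079,-.1589])))
E
```

```text
time: 11.77
tool_pos: [0.5557, -0.0049, 0.0318]
tool_rot: [-0.0, 0.997, -0.08, -0.001]
contact_force: [-0.1, 0.1, -0.1]
gripper_width: 0.549
[ 0.55659518 -0.00496536  0.03296682] [-0.68150585 -0.06137521  0.25902412]
[-0.03068361 -0.001945    0.1589    ]
[ 0.61971098 -0.01432222 -0.14855032] -8.511306217821664 0.000204789460477953 [ 0.0331176  -0.00119703  0.01034968]
```

View pics/w7.png

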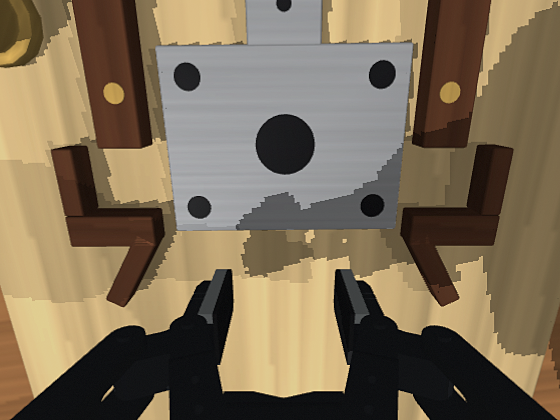

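```bash
python3 -m creep '[[0,0,0,0,0,0.009,0.55],[0,0,0,0,0,0.0065,0.55],[0,0,0,0.003,0,0,0.55],[0,0,0,0.005,0,0,0.55],[0,0,0,0.005,0,0,0.55],[0,0,0,0.005,0,0,0.55],[0,0,0,0.005,0,0,0.55],[0,0,0,0.005,0,0,0.55],[0,0,0,0.005,0,0,0.55],[0,0,0,0.005,0,0,0.55],[0,0,0,0.005,0,0,0.55],[0,0,0,0.004,0,0,0.55],[0,0,0,0,0,0,0.55],[0,0,0,0,0,0,0.55]]'; python3 - <<'E'
from h import *
im=manip.grab_frame("wrist");cv2.imwrite("pics/w8.png",im); c=manip.get_calibration("wrist"); s=manip.state(); print(s['tool_pos'],s['contact_force'])
print(rel([*s['tool_pos'][:2],0],np.array([.5872,-.0079,-.1589])))
ct=contour("plate","wrist")
if ct is not None:
    p,e=fit(onz(ct[ct[:,1]<250],c,.023)[:,:2],PL,[.65,-.018,-.16]); print(p,np.degrees(p[2]),e,rel(p,np.array([.5872,-.0079,-.1589])))
E
```

```text
time: 13.03
tool_pos: [0.6028, -0.0124, 0.0171]
tool_rot: [0.0, 0.997, -0.08, 0.001]
contact_force: [-1.0, -0.7, -0.4]
gripper_width: 0.549
[ 0.60271806 -0.01239914  0.01716359] [-0.15808039 -0.07000405 -0.87445656]
[ 0.01603447 -0.00198701  0.1589    ]
[ 0.65316758 -0.0202092  -0.16033552] -9.186548700289475 0.0003619300348688086 [ 0.06708423 -0.00171593 -0.00143552]
```

View pics/w8.png

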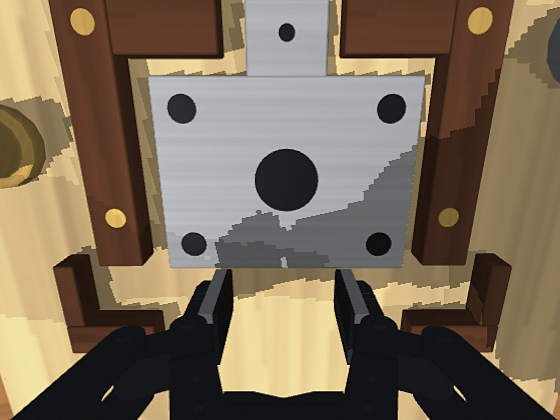

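```bash
python3 -m creep '[[0,0,0,0.003,0,0,0.55],[0,0,0,0.002,0,0,0.55],[0,0,0,0.002,0,0,0.55],[0,0,0,0.001,0,0,0.55],[0,0,0,0,0,0,0.55]]'; python3 -m creep '[[0,0,0,0.001,0,0,0.55],[0,0,0,0.001,0,0,0.55],[0,0,0,0,0,0,0.55]]'
```

```text
time: 13.55
tool_pos: [0.609, -0.0133, 0.0171]
tool_rot: [-0.0, 0.997, -0.08, -0.002]
contact_force: [-5.3, 0.9, 3.0]
gripper_width: 0.55
time: 13.8
tool_pos: [0.6092, -0.0134, 0.0169]
tool_rot: [-0.0, 0.997, -0.08, -0.004]
contact_force: [-11.6, 1.3, 8.3]
gripper_width: 0.553
```

```bash
python3 -m creep '[[0,0,0,0.001,0,0,0.55],[0,0,0,0,0,0,0.55],[0,0,0,0,0,0,0.55]]'; python3 - <<'E'
from h import *
im=manip.grab_frame("wrist");cv2.imwrite("pics/w9.png",im); c=manip.get_calibration("wrist"); s=manip.state(); print(s['tool_pos'],s['contact_force'])
print(rel([*s['tool_pos'][:2],0],np.array([.5872,-.0079,-.1589])))
ct=contour("plate","wrist")
if ct is not None:
    p,e=fit(onz(ct[ct[:,1]<250],c,.023)[:,:2],PL,[.65,-.018,-.16]); print(p,np.degrees(p[2]),e,rel(p,np.array([.5872,-.0079,-.1589])))
E
```

```text
time: 14.05
tool_pos: [0.6093, -0.0134, 0.0168]
tool_rot: [-0.0, 0.997, -0.08, -0.005]
contact_force: [-14.6, 1.5, 10.2]
gripper_width: 0.555
[ 0.6092911  -0.01338354  0.01687862] [-15.43810324   2.99341134  10.54818062]
[ 0.02268046 -0.00191894  0.1589    ]
[ 0.65904727 -0.02109275 -0.15849818] -9.081276656294435 0.00033886126456674404 [ 0.07302965 -0.00165799  0.00040182]
```

View pics/w9.png

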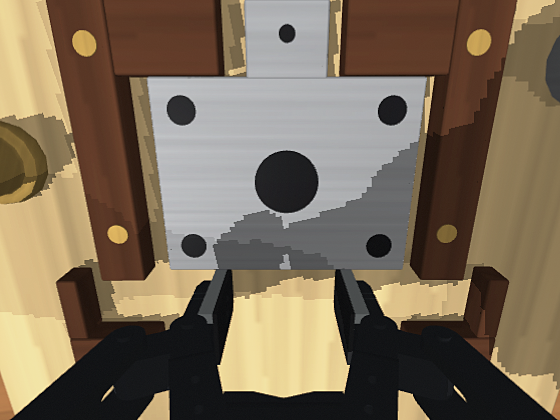

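```bash
python3 -m creep '[[0,0,0,-0.003,0,0,0.55],[0,0,0,-0.006,0,-0.005,0.55],[0,0,0,0,0,-0.03,0.55],[0,0,0,0,0,-0.04,0.55],[0,0,0,0,0,-0.04,0.55],[0,0,0,0,0,-0.04,0.55],[0,0,0,0,0,-0.03,0.55],[0,0,0,0,0,0,0.55],[0,0,0,0,0,0,0.55]]'; python3 - <<'E'
from h import *
im=manip.grab_frame("wrist");cv2.imwrite("pics/w10.png",im); c=manip.get_calibration("wrist"); s=manip.state(); print(s['tool_pos'],s['contact_force'])
B=np.array([.5872,-.0079,-.1589])
ct=contour("plate","wrist"); p,e=fit(onz(ct,c,.023)[:,:2],PL,[.65,-.018,-.16]); print(p,np.degrees(p[2]),e,rel(p,B))
P=[]
for dy in(0,-1.5):
  for x,y,z in[(-12,58,29),(-12,-58,29),(33,59,29),(33,-59,29),(3,58.5,29),(3,-58.5,29),(115,22,29),(115,-22,29),(115,59,29),(115,-59,29),(33,89,29),(33,-89,29)]:
    w=tf(B,np.array([[x-2,y+dy]])/1e3)[0]; P.append([*w,z/1e3])
im=cv2.resize(im,None,fx=1.4,fy=1.4)
for i,u in enumerate(proj(P,c)*1.4): cv2.circle(im,tuple(int(round(v)) for v in u),2,(0,0,255) if i<12 else (255,0,0),1)
cv2.imwrite("pics/w10p.png",im)
E
```

```text
time: 14.9
tool_pos: [0.6063, -0.0129, 0.2065]
tool_rot: [0.0, 0.997, -0.08, 0.004]
contact_force: [0.4, 1.3, -0.2]
gripper_width: 0.548
[ 0.6048031  -0.012724    0.20357953] [-0.05335738 -0.81568712  0.34412341]
[ 0.65721406 -0.02102206 -0.15407085] -8.827609712296969 0.0012295495535410185 [ 0.07120835 -0.00187827  0.00482915]
```

View pics/w10p.png

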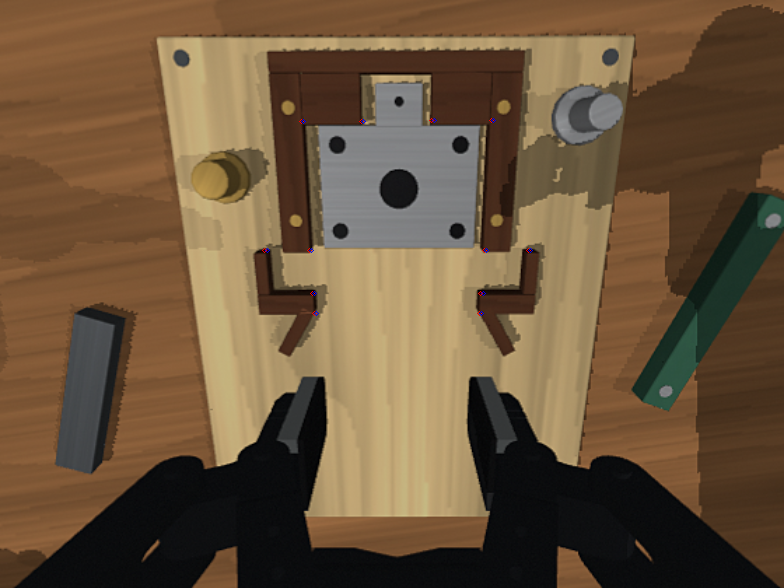

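```bash
python3 - <<'E'
from h import *
im=cv2.imread("pics/w10.png"); 
# pose at time of picture = current (no time passed save net call)
c=manip.get_calibration("wrist")
q=onz(np.array([[772.5,221],[666,391.5]])/1.4,c,.02); print(q, q.mean(0), np.linalg.norm(q[0]-q[1]),np.degrees(np.arctan2(*(q[0]-q[1])[[1,0]])))
# top face segmentation: brighter green
ct=contour("keeper","wrist")
print(ct.min(0),ct.max(0))
q=onz(ct,c,.0)[:,:2]*1000; print(cv2.minAreaRect(q.astype(np.float32)))
cv2.imwrite("pics/z1.png",cv2.resize(im[130:300,440:560],None,fx=4.5,fy=3.5)[:600])
cv2.imwrite("pics/z2.png",cv2.resize(im[150:270,170:400],None,fx=3.4,fy=3.4,interpolation=cv2.INTER_CUBIC))
E
```

```text
[[ 0.59408859 -0.26615099  0.02      ]
 [ 0.47397145 -0.19766619  0.02      ]] [ 0.53403002 -0.23190859  0.02      ] 0.1382689239310362 -29.68963440859233
[451 138] [555 292]
((528.8399047851562, -237.7486114501953), (40.06190490722656, 176.27635192871094), 59.987693786621094)
```

View pics/z2.png

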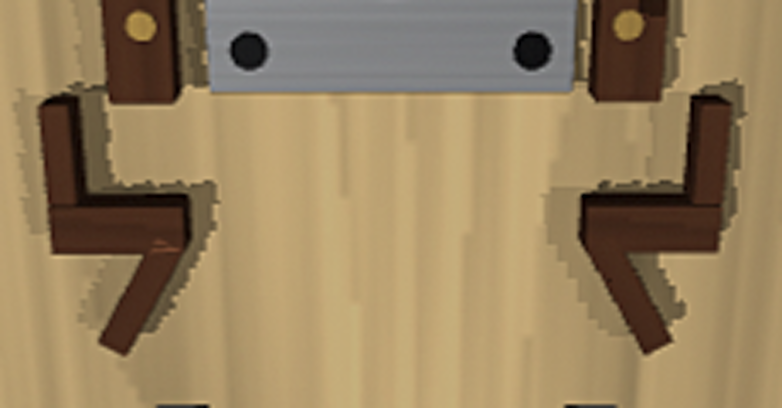

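```bash
python3 - <<'E'
from h import *
c=manip.get_calibration("wrist"); B=np.array([.5872,-.0079,-.1589])
pk=np.array([[187,204],[582,204],[76,150],[693,150],[145,103],[625,101],[187,240],[582,240]])/3.4+[170,150]
q=onz(pk,c,.029)
for a in q: print(np.round(rel([*a[:2],0],B)[:2]*1e3,1))
E
```

```text
[-1.4 55.9]
[ -1.5 -56.2]
[14.5 86. ]
[ 14.3 -86.3]
[27.9 65.9]
[ 28.3 -66.4]
[-12.2  56.5]
[-12.3 -56.7]
```

View pics/z1.png

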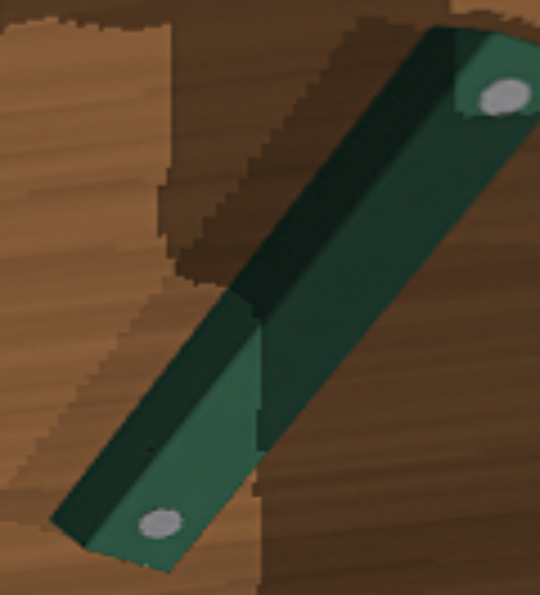

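```bash
python3 - <<'E'
from h import *
c=manip.get_calibration("wrist"); print(c['xyz'],manip.state()['tool_pos']); im=manip.grab_frame("wrist"); c2=manip.get_calibration("wrist"); print(c2['xyz'])
cv2.imwrite("pics/w11.png",im)
B=np.array([.5872,-.0079,-.1589])
ct=contour("plate","wrist"); p,e=fit(onz(ct,c,.023)[:,:2],PL,[.65,-.018,-.16]); print(p,np.degrees(p[2]),e,rel(p,B))
cv2.imwrite("pics/z3.png",cv2.resize(im[150:270,170:400],None,fx=3.4,fy=3.4,interpolation=cv2.INTER_CUBIC))
cv2.imwrite("pics/z4.png",cv2.resize(im[130:300,440:560],None,fx=3.5,fy=3.5))
E
```

```text
[ 0.68460884 -0.02417567  0.34291473] [ 0.6033036  -0.01249536  0.20049693]
[ 0.68453518 -0.02416501  0.34231325]
[ 0.65967542 -0.02130054 -0.16162037] -9.260165000952126 0.0009364982973879367 [ 0.07368277 -0.00176378 -0.00272037]
```

View pics/z3.png

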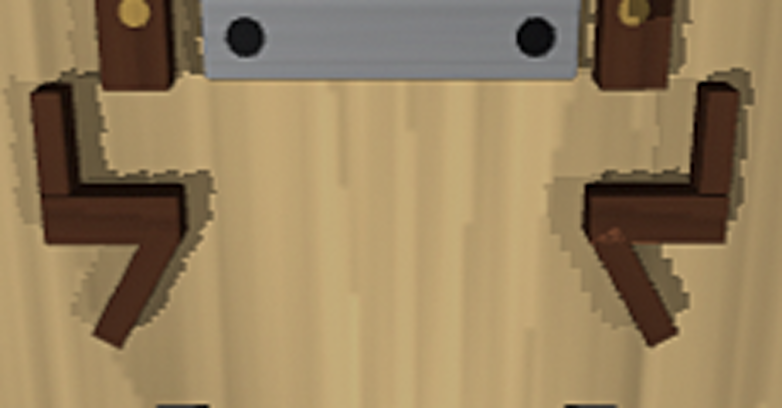

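View pics/z4.png

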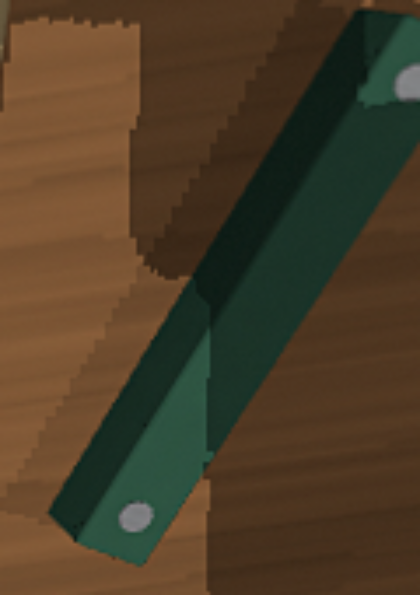

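```bash
python3 - <<'E'
from h import *
c=manip.get_calibration("wrist"); print(c['xyz']); c['xyz']=np.array([.68457,-.02417,.3426]); B=np.array([.5872,-.0079,-.1589])
pk=np.array([[183,195],[587,195],[70,140],[698,140],[138,90],[630,89],[183,232],[587,232]])/3.4+[170,150]
for a in onz(pk,c,.029): print(np.round(rel([*a[:2],0],B)[:2]*1e3,1))
q=onz(np.array([[412,83],[136,516.5]])/3.5+[440,130],c,.02); print(q, q.mean(0), np.linalg.norm(q[0]-q[1]),np.degrees(np.arctan2(*(q[0]-q[1])[[1,0]])))
# near end of top face: corners
k=onz(np.array([[77,541],[145,565]])/3.5+[440,130],c,.02); print(k, np.linalg.norm(k[0]-k[1]))
d=np.array([np.cos(np.radians(-29.7)),np.sin(np.radians(-29.7))]); print("centre from end", k.mean(0)[:2]+.085*d)
E
```

```text
[ 0.68456555 -0.02416736  0.34218653]
[ 0.9 56.8]
[  0.8 -57.4]
[17.  87.4]
[ 16.8 -87.4]
[31.1 67.5]
[ 31.3 -67.5]
[-10.2  57.5]
[-10.3 -58. ]
[[ 0.59624231 -0.269993    0.02      ]
 [ 0.47527141 -0.2001733   0.02      ]] [ 0.53575686 -0.23508315  0.02      ] 0.13967372368742 -29.991870911403396
[[ 0.46956194 -0.18262839  0.02      ]
 [ 0.45780799 -0.20323615  0.02      ]] 0.023724137245290617
centre from end [ 0.53751864 -0.23504626]
```

```bash
python3 -m creep '[[0,0,0,-0.0051,0.0384,0,0.55],[0,0,0,-0.0051,0.0384,0,0.55],[0,0,0,-0.0051,0.0384,0,0.55],[0,0,0,-0.0051,0.0384,0,0.55],[0,0,0,-0.0051,0.0384,0,0.55],[0,0,0,-0.005,0.0383,0,0.55],[0,0,6.9,0,0,0.02,0.55],[0,0,7,0,0,0.03,0.55],[0,0,6.9,0,0,0.03,0.55],[0,0,0,0,0,0,0.55],[0,0,0,0,0,0,0.55],[0,0,0,0,0,0,0.55],[0,0,0,0,0,0,0.55]]'; python3 - <<'E'
from h import *
c=manip.get_calibration("wrist"); s=manip.state(); im=manip.grab_frame("wrist"); print(s['tool_pos'],s['tool_rot'],manip.state()['tool_pos'])
cv2.imwrite("pics/w12.png",im); np.save("c12.npy",c,allow_pickle=True)
E
```

```text
time: 16.23
tool_pos: [0.5386, -0.2356, 0.1245]
tool_rot: [0.001, 0.966, -0.258, 0.002]
contact_force: [-0.6, -0.5, 0.7]
gripper_width: 0.549
[ 0.53859421 -0.23560464  0.12445295] [ 5.01863810e-04  9.66227831e-01 -2.57683093e-01  1.71772021e-03] [ 0.53870053 -0.23562467  0.12469494]
```

View pics/w12.png

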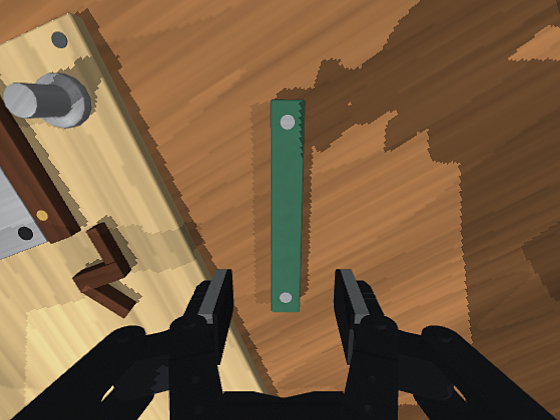

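```bash
python3 - <<'E'
from h import *
c=np.load("c12.npy",allow_pickle=True).item(); s=manip.state(); M=rot(s['tool_rot'])
q=onz(np.array([[287.5,121.7],[285.7,297.3]]),c,.02); m=q.mean(0); print(m,np.linalg.norm(q[0]-q[1]),np.degrees(np.arctan2(*(q[0]-q[1])[[1,0]])))
print("yaw x",np.degrees(np.arctan2(M[1,0],M[0,0])), "shift",M.T@(np.array([m[0],m[1],.012])-s['tool_pos']))
e=onz(np.array([[271,99],[305,100],[271,311],[300,312]]),c,.02); print(e.mean(0))
E
```

```text
[ 0.53621062 -0.23524737  0.02      ] 0.1404627487809166 -30.23021564671539
yaw x -29.882392301010498 shift [-0.00280728  0.0009036   0.11268449]
[ 0.53662015 -0.23557317  0.02      ]
```

```bash
python3 -m creep '[[0,0,0.3,-0.0025,0.0009,0.02,0.55],[0,0,0,0,0,0.035,0.55],[0,0,0,0,0,0.03,0.55],[0,0,0,0,0,0.018,0.55],[0,0,0,0,0,0.0095,0.55],[0,0,0,0,0,0,0.55],[0,0,0,0,0,0,0.55],[0,0,0,0,0,0,0.4],[0,0,0,0,0,0,0.2],[0,0,0,0,0,0,0.2],[0,0,0,0,0,0,0.2],[0,0,0,0,0,0,0.2],[0,0,0,0,0,0,0.2],[0,0,0,0,0,0,0.2]]'
```

```text
time: 17.45
tool_pos: [0.5365, -0.2357, 0.0124]
tool_rot: [0.001, 0.965, -0.261, 0.002]
contact_force: [-1.0, 0.4, 6.8]
gripper_width: 0.261
```

```bash
python3 -m creep '[[0,0,0,0,0,-0.01,0.2],[0,0,0,0,0,-0.03,0.2],[0,0,0,0,0,-0.035,0.2],[0,0,0,0,0,-0.03,0.2],[0,0,0,0,0,-0.01,0.2],[0,0,0,-0.0094,-0.038,0,0.2],[0,0,0,-0.0094,-0.038,0,0.2],[0,0,0,-0.0094,-0.038,0,0.2],[0,0,0,-0.0094,-0.038,0,0.2],[0,0,0,-0.0094,-0.038,0,0.2],[0,0,0,-0.0092,-0.0378,0,0.2],[0,0,0,0,0,0,0.2],[0,0,0,0,0,0,0.2]]'
python3 -m creep '[[0,0,-4,0,0,0,0.2],[0,0,-7,0,0,0,0.2],[0,0,-7,0,0,0,0.2],[0,0,-7,0,0,0,0.2],[0,0,-7,0,0,0,0.2],[0,0,-7,0,0,0,0.2],[0,0,-7,0,0,0,0.2],[0,0,-7,0,0,0,0.2],[0,0,-7,0,0,0,0.2],[0,0,-7,0,0,0,0.2],[0,0,-7,0,0,0,0.2],[0,0,-7,0,0,0,0.2],[0,0,-7,0,0,0,0.2],[0,0,-7,0,0,0,0.2],[0,0,-7,0,0,0,0.2],[0,0,-7,0,0,0,0.2],[0,0,-2.2,0,0,0,0.2],[0,0,0,0,0,0,0.2],[0,0,0,0,0,0,0.2],[0,0,0,0,0,0,0.2]]'
python3 - <<'E'
from h import *
c=manip.get_calibration("wrist"); s=manip.state(); im=manip.grab_frame("wrist"); print(s['tool_pos'],s['tool_rot'],s['contact_force'])
M=rot(s['tool_rot']); print("yaw x",np.degrees(np.arctan2(M[1,0],M[0,0])), "shift",M.T@(np.array([.603,-.0106,.06])-s['tool_pos']))
cv2.imwrite("pics/w13.png",im); np.save("c13.npy",c,allow_pickle=True)
E
```

```text
time: 18.53
tool_pos: [0.6006, -0.0076, 0.1239]
tool_rot: [0.0, 0.966, -0.259, -0.001]
contact_force: [0.6, -1.1, -1.6]
gripper_width: 0.255
time: 20.2
tool_pos: [0.6006, -0.0104, 0.1243]
tool_rot: [-0.0, 0.762, 0.648, -0.0]
contact_force: [-0.1, 0.6, -2.6]
gripper_width: 0.26
[ 0.6006209 -0.0103852  0.1243442] [-1.23999963e-04  7.61575135e-01  6.48076568e-01 -2.46146907e-04] [-0.077116    0.60865159 -2.55062223]
yaw x 80.79348643017346 shift [0.00018239 0.0024155  0.06434294]
```

View pics/w13.png

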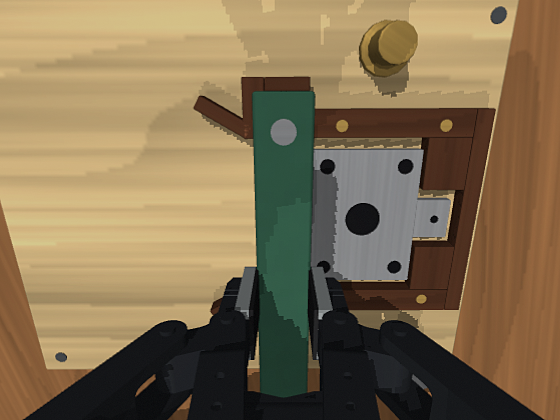

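```bash
python3 - <<'E'
from h import *
c=np.load("c13.npy",allow_pickle=True).item(); s=manip.state(); M=rot(s['tool_rot'])
q=onz(np.array([[284,132],[253,92.5],[314.5,93.5]]),c,s['tool_pos'][2]+.0076)
print(((q-s['tool_pos'])@M)*1e3)
E
```

```text
[[ 71.66957968   0.55619118  -7.61169371]
 [ 85.96766894 -10.96717511  -7.61043097]
 [ 85.61008514  11.89063945  -7.6174376 ]]
```

```bash
python3 -m creep '[[0,0,-0.1,-0.0008,0.0021,0.01,0.2],[0,0,0,0,0,0.03,0.2],[0,0,0,0,0,0.025,0.2],[0,0,0,0,0,0.013,0.2],[0,0,0,0,0,0,0.2],[0,0,0,0,0,0,0.2],[0,0,0,0,0,0,0.2]]'
python3 - <<'E'
from h import *
c=manip.get_calibration("wrist"); s=manip.state(); im=manip.grab_frame("wrist"); print(s['tool_pos'],s['tool_rot'],s['contact_force'])
M=rot(s['tool_rot']); print("yaw x",np.degrees(np.arctan2(M[1,0],M[0,0])), "shift",M.T@(np.array([.603,-.0106,.0274])-s['tool_pos']))
cv2.imwrite("pics/w14.png",im)
im=manip.grab_frame("scene"); cv2.imwrite("pics/s14.png",cv2.resize(im[150:310,170:380],None,fx=3.5,fy=3.5))
E
```

```text
time: 20.83
tool_pos: [0.6038, -0.0108, 0.0479]
tool_rot: [0.001, 0.76, 0.65, 0.001]
contact_force: [0.3, 0.0, -0.7]
gripper_width: 0.257
[ 0.60384583 -0.01077876  0.04792951] [6.11737318e-04 7.60322017e-01 6.49545820e-01 5.33043463e-04] [ 0.33287239  0.04123349 -0.67540092]
yaw x 81.01476775097116 shift [ 4.41408779e-05 -8.96684855e-04  2.05280836e-02]
```

View pics/w14.png

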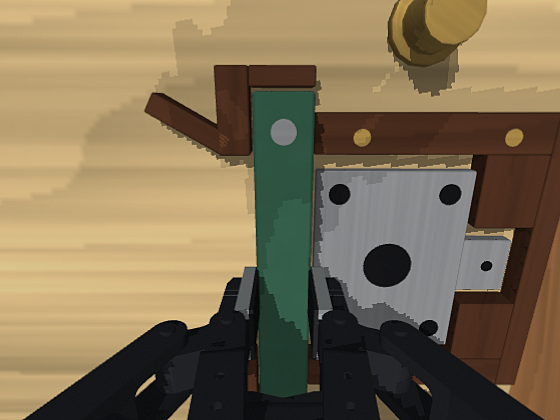

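View pics/s14.png

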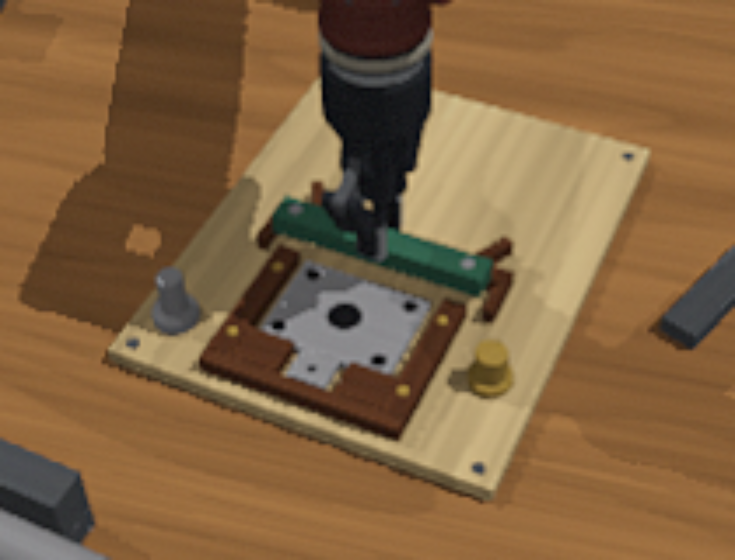

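```bash
python3 - <<'E'
from h import *
c=manip.get_calibration("wrist"); im=manip.grab_frame("wrist"); s=manip.state(); M=rot(s['tool_rot']);print(s['tool_pos'])
cv2.imwrite("pics/z14.png",cv2.resize(im[50:180,200:350],None,fx=4.5,fy=4.5,interpolation=cv2.INTER_CUBIC))
f=lambda p,z:((onz(np.array([p],float),c,z)[0]-s['tool_pos'])@M*1e3).round(1)[:2]
print("slot",f([250,100],.029),f([316.5,120],.029),f([280,85.5],.029)); print("keeper",f([252.5,93],.0555),f([315.5,93.5],.0555),f([284,131.5],.0555))
# predicted slot centre in tool frame
print("slot centre pred",((np.array([.603,-.0106,.0])-s['tool_pos'])@M*1e3)[:2])
E
```

```text
[ 0.6041278  -0.01081105  0.04846743]
slot [ 83.7 -14.5] [75.  15.7] [89.8 -1. ]
keeper [ 86.1 -11.1] [85.9 12.5] [72.   0.7]
slot centre pred [ 0.03177797 -1.28448484]
```

View pics/z14.png

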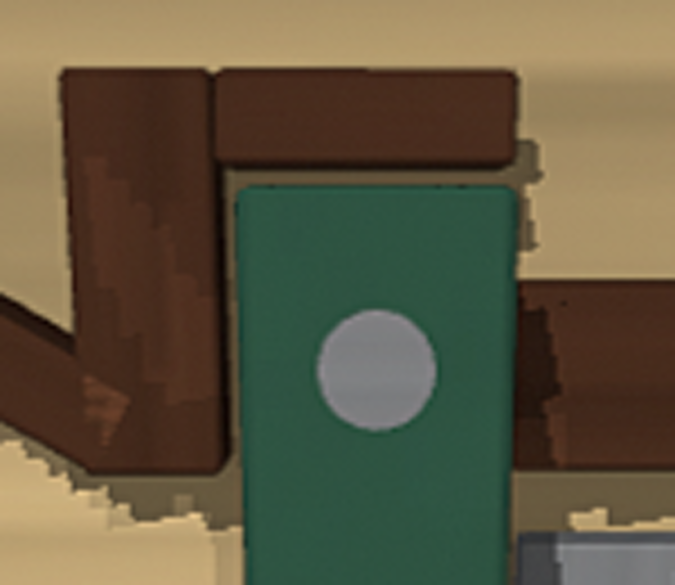

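```bash
python3 -m creep '[[0,0,0,0,-0.0016,0.002,0.2],[0,0,0,0,0,0.005,0.2],[0,0,0,0,0,0.005,0.2],[0,0,0,0,0,0.004,0.2],[0,0,0,0,0,0.003,0.2],[0,0,0,0,0,0,0.2],[0,0,0,0,0,0,0.2]]'
python3 - <<'E'
from h import *
s=manip.state(); im=manip.grab_frame("wrist"); print(s['tool_pos'],s['contact_force'])
cv2.imwrite("pics/w15.png",im)
E
```

```text
time: 21.57
tool_pos: [0.6013, -0.0104, 0.0274]
tool_rot: [-0.0, 0.76, 0.65, -0.0]
contact_force: [-0.3, 0.2, 1.0]
gripper_width: 0.258
[ 0.60126607 -0.01038935  0.02744911] [-0.28126571  0.19208783  1.04563559]
```

View pics/w15.png

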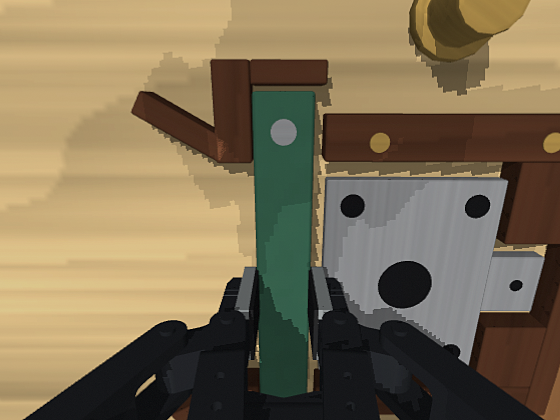

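```bash
python3 -m creep '[[0,0,0,0,0.0014,0.0003,0.2],[0,0,0,0,0,0.0003,0.2],[0,0,0,0,0,0,0.2],[0,0,0,0,0,0,0.2]]'
python3 - <<'E'
from h import *
s=manip.state(); im=manip.grab_frame("wrist"); print(s['tool_pos'],s['contact_force'])
cv2.imwrite("pics/w16.png",im)
E
```

```text
time: 21.95
tool_pos: [0.6028, -0.0106, 0.0274]
tool_rot: [0.0, 0.76, 0.65, 0.0]
contact_force: [-3.2, -0.0, 4.9]
gripper_width: 0.258
[ 0.6028403  -0.01062867  0.02743217] [-3.20141696 -0.04073788  4.92967798]
```

View pics/w16.png

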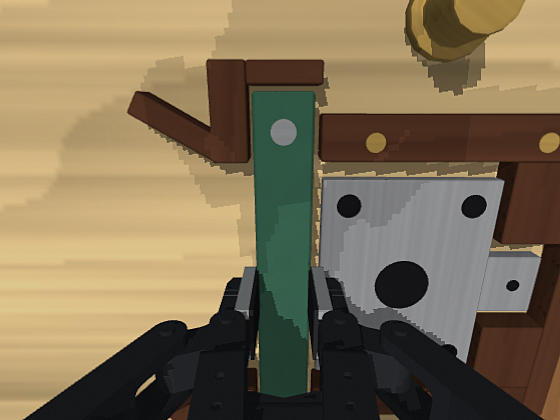

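```bash
python3 -m creep '[[0,0,0,0,0,0,0.3],[0,0,0,0,0,0,0.35],[0,0,0,0,0,0,0.4],[0,0,0,0,0,0,0.45],[0,0,0,0,0,0,0.5],[0,0,0,0,0,0,0.5],[0,0,0,0,0,-0.005,0.5],[0,0,0,0,0,-0.015,0.5],[0,0,0,0,0,-0.035,0.5],[0,0,0,0,0,-0.04,0.5],[0,0,0,0,0,-0.04,0.5],[0,0,0,0,0,-0.03,0.5],[0,0,0,0,0,0,0.5],[0,0,0,0,0,0,0.5],[0,0,0,0,0,0,0.5]]'
python3 - <<'E'
from h import *
c=manip.get_calibration("wrist");s=manip.state(); im=manip.grab_frame("wrist"); print(s['tool_pos'],s['contact_force'])
cv2.imwrite("pics/w17.png",cv2.resize(im,None,fx=1.4,fy=1.4))
B=np.array([.5872,-.0079,-.1589])
for n,z,poly,p0 in(("plate",.023,PL,[.66,-.02,-.16]),("keeper",.035,KP,[.603,-.011,-.16])):
    ct=contour(n,"wrist")
    if ct is None: print(n,None); continue
    p,e=fit(onz(ct[ct[:,1]<265],c,z)[:,:2],poly,p0); r=rel(p,B); print(n,np.round(r[:2]*1e3+[2,.2],1),np.degrees(r[2]),"res",e*1e3)
im=manip.grab_frame("scene"); cv2.imwrite("pics/s17.png",cv2.resize(im[150:310,170:380],None,fx=3.5,fy=3.5))
E
```

```text
time: 23.25
tool_pos: [0.6024, -0.0106, 0.1917]
tool_rot: [-0.0, 0.76, 0.65, -0.0]
contact_force: [-0.7, 0.7, -1.6]
gripper_width: 0.501
[ 0.60239674 -0.01059774  0.19174693] [-0.71121918  0.67219605 -1.56362954]
plate [75.5 -0.6] 0.17318545687576817 res 0.2962826131625522
keeper None
```

View pics/w17.png

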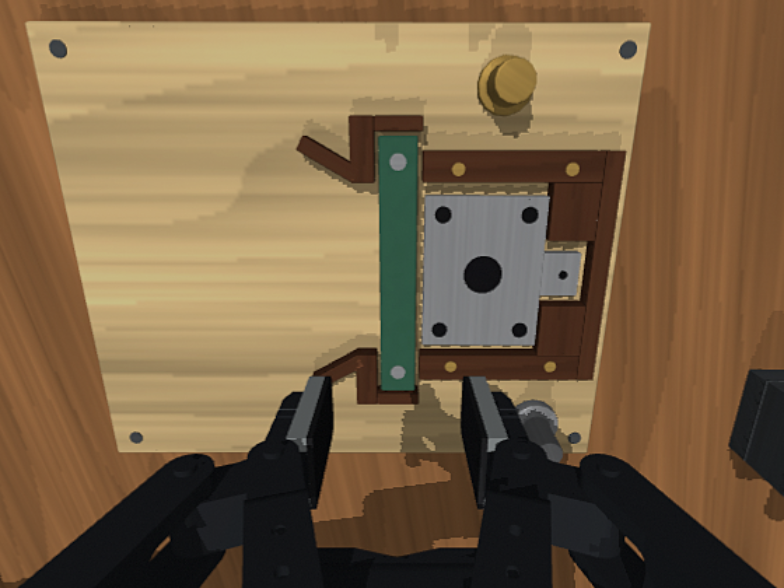

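View pics/s17.png

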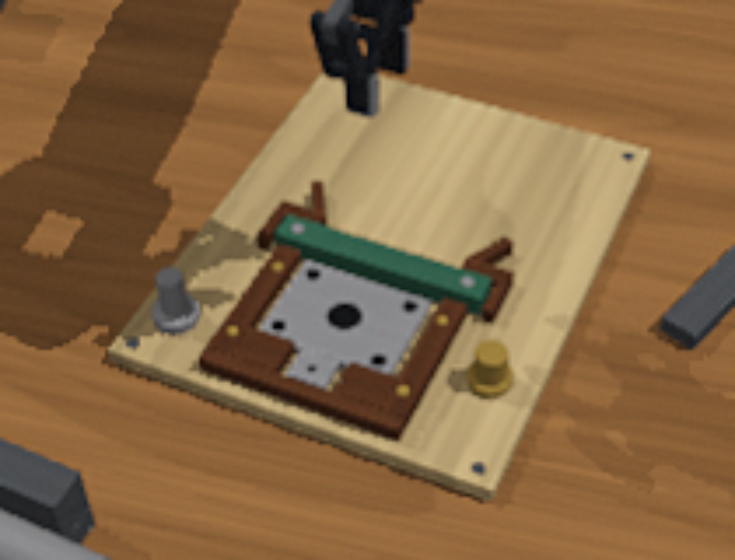

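```bash
python3 - <<'E'
from h import *
c=manip.get_calibration("wrist"); im=manip.grab_frame("wrist"); s=manip.state(); print(s['tool_pos'],s['joint_vel'].round(3).tolist())
cv2.imwrite("pics/z18.png",cv2.resize(im[70:300,200:460],None,fx=3,fy=2.6,interpolation=cv2.INTER_CUBIC))
r=manip.cut_out("keeper","wrist"); print([x['confidence'] for x in r])
hsv=cv2.cvtColor(im,cv2.COLOR_BGR2HSV); m=((hsv[...,0]>60)&(hsv[...,0]<95)&(hsv[...,1]>80)).astype(np.uint8)
ct=max(cv2.findContours(m,0,1)[0],key=cv2.contourArea).reshape(-1,2)
p,e=fit(onz(ct,c,.035)[:,:2],KP,[.603,-.011,-.16]); q=rel(p,np.array([.5872,-.0079,-.1589])); print("keeper",q[:2]*1e3+[2,.2],np.degrees(q[2]),e)
E
```

```text
[ 0.60181399 -0.01051138  0.19008815] [0.0, -0.001, -0.008, -0.001, -0.001, -0.001]
[0.61]
keeper [18.28110329  2.18291911] 0.15030254591093353 0.0009248923412891666
```

View pics/z18.png

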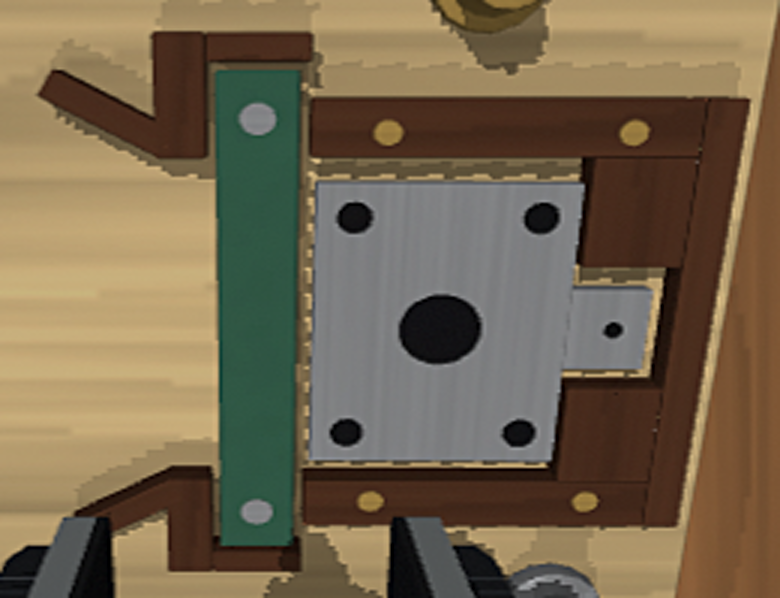

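```bash
python3 -c "
from plant import manip
s=manip.state(); print(s['time'],s['contact_force']); print(manip.job_done())"
```

```text
23.55 [-0.70843793 -0.32161135  0.14598496]
the job is handed in; nothing more can be done
None
```

The plate is fully home in its bay and the keeper lies flat in the cross slot, with both released. I handed the job in at about 23.6 s of the 64 s; it reports no verdict.

**How it was done:** I gripped the plate by its tongue and dragged it flat along the board, straightening and centring it, then through the funnel into the bay. After releasing it I pushed its rear edge with both fingertips until it met the stops, at about 15 N. I then picked up the keeper across its width, turned it about 111°, lowered it into the slot and let go.

**Last checks:**

| Part | Measured position (board frame) | Should be | Angle error |
|---|---|---|---|
| Plate | x 75.5, y -0.6 mm | x 75, y 0 | 0.2° |
| Keeper | x 18.3, y +2.2 mm | x 18, y 0 | 0.15° |

- **Seating:** The wrist pictures show the plate's shoulders on the stops and the tongue in its pocket. The keeper came to rest on the board at the expected height.
- **Clear of everything:** The tool was about 0.19 m up with no contact. In the last pictures the bystanders in view looked undisturbed, but I did not measure them.

**Disagreements:**
- My first fit of the board was 2 mm off along x compared with the walls and the stop contact. I corrected for it before placing the keeper, and the x figures above include the correction.
- The trained network missed the keeper in its last search, and when asked again found it at 0.61 confidence, so I measured it by its colour outline. That fit's typical error was about 1 mm.

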